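# Put the cover back on the knock-box bar

## Robot

A 6-joint arm with a two-finger parallel gripper is mounted at the origin on the work surface. World frame = base frame: x ahead of the robot, y to its left, z up, the work surface at z = 0. Lengths are in mm, angles in rad, forces in N, time in s.
With the tool pointing down it reaches from about 300 to 775 mm from the base axis. Payload 14.6 kg.
Tool frame: the origin (TCP) lies midway between the tips of the shut fingers; the grasp point (between the pads) lies 19 mm behind it (grip_depth is the distance from the TCP to the grasp point, in mm); z points along the fingers, y is the direction in which the jaws open and shut (so a half turn about z gives the same grasp; the last joint's range is limited). The gripper opens to 94 mm and grips with 3 to 60 N. Pads are 16 mm wide; open, the fingers measure 119 mm over their backs; the gripper's body (75 mm by 177 mm) begins 78 mm behind the grasp point.
Start: joints at [1.268, 0.3, 1.521, -0, 1.321, -0.067], TCP at [128.489, 534.771, 205.446] pointing down, gripper open.
Joint ranges: [-3.03, 3.03], [-0.79, 2.21], [0.23, 2.52], [-1.04, 4.18], [0, 3.07], [-2.55, 2.55]. Speed limits (rad/s): [2.22, 2.22, 2.57, 3.14, 3.14, 3.14].

## Interface

Orientations are given as [roll, pitch, yaw] about the fixed x, y, z axes, in that order (R = Rz(yaw) Ry(pitch) Rx(roll)).
In Python, from cell import read_state, camera, camera_info, sign_off, grip_depth gives the robot as it stands.
- The arm moves only by the tool drive_tool, never from a script. Its argument "motion" is one flat list of numbers, 4 for each row, row after row: the shift along the tool's x, y, z in mm, then the turn about the tool's z in rad. A call has 1 to 8 rows; each row shifts and turns the pose as measured when the row begins, along the tool's axes as they then stand; what a row does not reach is not made up. A row lasts 1/12 s, in which the tool goes at most 41.7 mm and 7.16 degrees, less where a joint would pass 70% of its speed; a pose out of reach is approached as far as the arm can. A call is refused whole if a number of a shift passes 41.7 or a number of a turn 0.125, either way. A call with a gripper value outside its range is refused whole. "jaw" is the closure, from 0 (fully open) to 1 (shut), set as the call begins (left out, the last holds). The fingers move at their own pace and stop on an object; "grip_force" is the grip in N (left out, the last holds). Time passes only in rows, so rows that do not move let the fingers close. It gives the time, the measured TCP pose, the force and the opening at its end, in the units of the state.
- read_state(): the state, without advancing time (a new reading comes with each control period).
- camera(name): name is "scene" or "top"; returns the picture (400x640x3 uint8, red, green, blue); there is no depth.
- camera_info(name): a dict with "fovy" (degrees; the focal length in pixels is half the picture's height over the tangent of half this angle, whatever the lens; pixels are square), "cx", "cy" (the principal point, pixels), "k1" (the pictures are not rectified: a ray, as slopes to the right and down, at radius r is drawn at 1 + k1 r^2 times it, then the intrinsics apply), "camera_from_world" (4x4, takes a point from world to camera coordinates). Camera axes: x right, y up, looking along -z (the intrinsics and any distortion apply to the point x, -y, -z); pixel columns grow to the right and rows downward; lengths in mm; the calibration is good to about 2 mm. A picture is of the moment at which its call begins. camera_info takes no time and is no camera call.
- sign_off(): hands the job in, once; it reports no verdict.
The state is a dict: "clock": time; "joints": joint angles; "qd": joint speeds; "effort": joint torques, N m; "eef_pos": TCP position; "eef_rot": TCP orientation; "wrist_force": force on the tool from outside, world axes, zero at the start; "moment": the same for the moment, N m; "finger_gap": finger opening in mm.
Only numpy, scipy, OpenCV 4.12 (cv2) and the standard library are available. Lean on these libraries where they do the work, as an engineer would, in place of code of your own. Each camera call takes 0.05 s, during which the arm holds its last target. There are 200 camera calls.

## Task

The knock box, the open steel box with a bar across its mouth, needs its freshly washed bar cover back. Take the short black cover and lower it (do not drop it) over the middle of that bar so that it sits astride it, lengthwise along the bar and hanging upright, then let go. Leave the long cover of the same shape where it is: it belongs to another box.

Things in the scene. Friction and masses are not known exactly. Their poses are not given: they have to be found in the camera images.
- short_cover_mid (a point): Short cover's centre, 31 mm above its leg edges, on which it stands. Rigid black tent-like trough, 70 long (y axis) x 46 wide (x) x 63 mm high, 80 g. Legs 5 mm thick, flat and upright for 40 mm; grip both from outside. 36 mm free between them, open below and at the ends. The roof's 45-degree inside centres itself on the bar: seated, this point is 14 mm below the bar's axis. Either way round is good.
- bar_mid (a point): Middle of the bare bar, on its axis: level steel bar, 16 mm diameter, 105 mm above the table. y axis along it, x across. 130 mm free between end brackets (30 mm wide, top at 118 mm). Fixed across an open steel box 170 (x) x 150 (y) x 100 mm high; 72 mm free from bar to wall each side, floor 100 mm below. A like box without a bar is only a bin.
- long_cover_mid (a point): Centre of the long cover, half-way up (31 mm above the table): same black trough, same 46 mm width and 63 mm height, but 160 mm long (y axis), 180 g, too long for this bar. It stays where it is.
Not all that is in view belongs to the job. What is shaped like the part that bears short_cover_mid but pink or purple is not meant.

How it is judged:
By the outcome, as a careful person would: the job done as asked, in the order asked, and still so for the second after the job is handed in, with the robot touching nothing.
It also fails if it takes over 34 s, if anything falls off the work surface, if the arm or the gripper's body presses on something with over 40 N, if the wrist force passes 120 N, or if a joint passes its speed limit or range.

## Working session

There is one attempt and no reset: what is moved stays moved. The work goes in short steps, Python scripts to look and compute and a tool call to move; the robot and the scene stay as the last step left them, time stands still between calls to the robot, and variables do not carry over. Pictures are saved under pics/ and viewed, on a budget of 10 in all, crops included, one or two more only if the job needs it, and the job is handed in when it is done.

Besides the shell and the picture viewer there is one more tool, called after "Request:" as name(argument=value, ...), one argument or row to a line, values as JSON. drive_tool: Moves the arm, as the interface text tells. Its arguments: {"type":"object","properties":{"motion":{"type":"array","items":{"type":"number"}},"jaw":{"type":"number"},"grip_force":{"type":"number"}},"required":["motion"]}

```bash
mkdir -p pics
cat > h.py <<'E'
import numpy as np, cv2
from cell import *
def K(n):
    i=camera_info(n); f=200/np.tan(np.radians(i["fovy"])/2); return i,f
def ray(n,u,v):
    i,f=K(n); d=np.array([(u-i["cx"])/f,(v-i["cy"])/f]); s=d.copy()
    for _ in range(30): s=d/(1+i["k1"]*(s@s))
    T=np.array(i["camera_from_world"]); R=T[:3,:3]; o=-R.T@T[:3,3]
    return o,R.T@np.array([s[0],-s[1],-1])
def onz(n,u,v,z):
    o,d=ray(n,u,v); return o+d*(z-o[2])/d[2]
def proj(n,p):
    i,f=K(n); T=np.array(i["camera_from_world"]); c=T[:3,:3]@p+T[:3,3]
    s=np.array([c[0],-c[1]])/-c[2]; s=s*(1+i["k1"]*(s@s)); return s*f+[i["cx"],i["cy"]]
def shot(n,name):
    im=camera(n)[:,:,::-1].copy(); cv2.imwrite(f"pics/{name}.png",im); return im
E
python3 - <<'E'
from h import *
for n in("top","scene"):
    shot(n,n+"0"); i=camera_info(n); print(i["fovy"],i["cx"],i["cy"],i["k1"],ray(n,320,200))
print(read_state())
E
```

```text
55.308903052280066 316.72376512913684 201.36388805312362 -0.032024371849376905 (array([ 438.30387443,    5.59085642, 1069.51550713]), array([ 0.16457559, -0.0069699 , -0.98638367]))
47.6565092224531 316.3845800947945 194.22523826652937 -0.0018075129177326853 (array([1371.07574496,  199.56540985,  746.87348231]), array([-0.74815433, -0.17588208, -0.63996636]))
{'clock': 0.1, 'joints': array([ 1.26841968e+00,  3.00420319e-01,  1.52151151e+00,  1.19864122e-05,
        1.32070495e+00, -6.65873004e-02]), 'qd': array([ 0.00057304, -0.00087238, -0.00260928, -0.00040071, -0.00135435,
        0.00065413]), 'effort': array([ 1.25610241e-03, -5.32648838e+01, -3.53285909e+01,  7.09965988e-02,
        2.34872400e-02, -7.58294777e-05]), 'eef_pos': array([128.40890648, 534.55923091, 204.943618  ]), 'eef_rot': array([-3.14055162e+00, -8.10584682e-05,  2.90580029e+00]), 'wrist_force': array([-0.9584911 ,  0.12662052, -0.03368121]), 'moment': array([ 0.00867442, -0.00724261, -0.03098846]), 'finger_gap': 93.95155869422376}
```

View pics/top0.png

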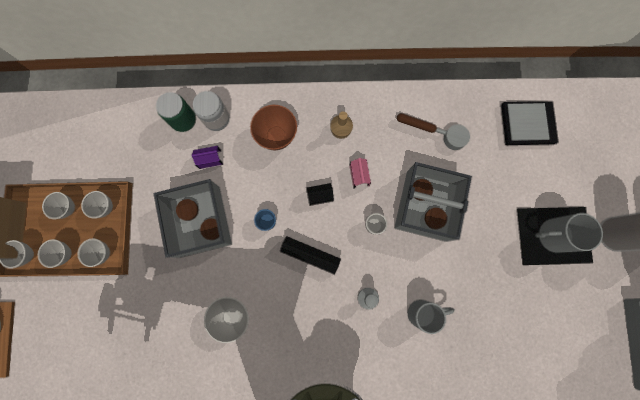

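View pics/scene0.png

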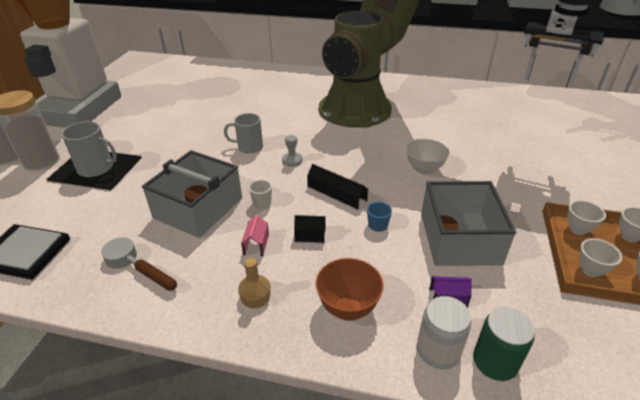

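Run:
```python
from h import *
t=cv2.imread("pics/top0.png");s=cv2.imread("pics/scene0.png")
c=lambda im,x,y,w,h,k:cv2.resize(im[y:y+h,x:x+w],None,fx=k,fy=k,interpolation=cv2.INTER_CUBIC)
a=np.hstack([c(t,295,170,50,40,8),c(t,390,150,100,100,4)[0:320]]) if 0 else None
out=np.zeros((600,800,3),np.uint8)
out[:280,:400]=c(t,298,175,50,35,8)
out[:300,400:]=c(s,280,200,80,60,5)
out[300:,:400]=c(t,390,155,80,60,5)  if 0 else cv2.resize(t[155:245,385:485],(400,300)) if 0 else c(t,385,155,100,75,4)
out[300:,400:]=c(s,140,145,100,75,4)
cv2.imwrite("pics/crop.png",out)
g=t.max(2); m=(g<40).astype(np.uint8)
n,l,st,ce=cv2.connectedComponentsWithStats(m)
for i in range(1,n):
    if st[i,4]>150:
        pts=np.argwhere(l==i)[:,::-1].astype(np.float32); print(st[i],ce[i],cv2.minAreaRect(pts))
for p in ([400,0,0],[400,-200,0],[600,0,0],[128,534,205]): print(p,proj("top",np.array(p)),proj("scene",np.array(p)))
```

```text
[501 102  57  43 752] [529.92021277 125.78590426] ((529.0, 123.0), (55.99999237060547, 41.99999237060547), 0.0)
[307 184  26  21 423] [319.87470449 193.6713948 ] ((319.9880065917969, 193.68402099609375), (17.44133186340332, 24.596750259399414), 79.69515228271484)
[ 517  207   76   58 2148] [545.13268156 237.02793296] ((554.5078125, 235.18714904785156), (56.45101547241211, 72.85344696044922), 87.61405944824219)
[281 237  59  37 972] [309.97427984 254.59465021] ((309.9112548828125, 254.7130126953125), (59.461544036865234, 16.615385055541992), 22.61986541748047)
[400, 0, 0] [321.19915254 277.66017162] [330.02104098 177.9326137 ]
[400, -200, 0] [393.76092784 275.87981478] [260.59574872 168.78116935]
[600, 0, 0] [319.45017687 205.84483743] [312.82755682 226.84776126]
[128, 534, 205] [ 77.37521826 413.61101614] [545.89235946  83.13090593]
```

View pics/crop.png

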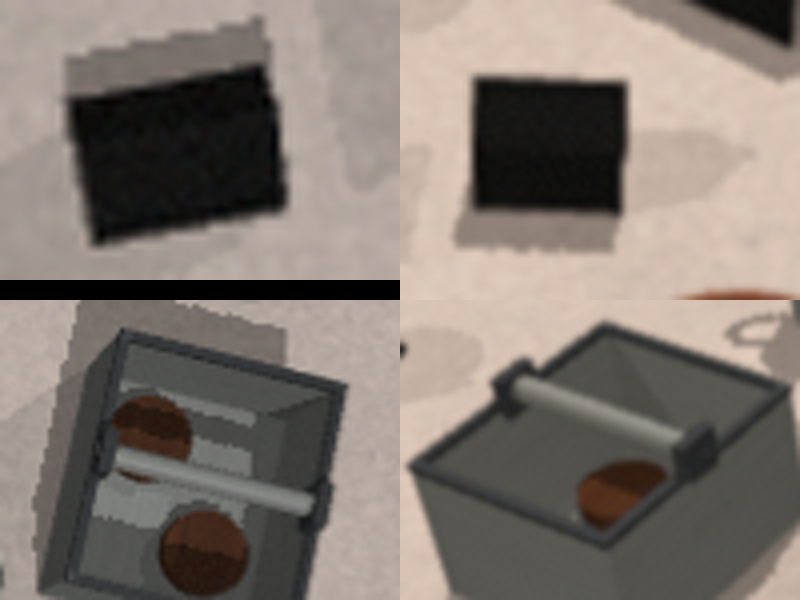

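The candidates are the short black cover at top (320,193), the long black one at (310,254), and pink (360,171) and purple (207,157) lookalikes. The short black one is about 70 mm long and fits. The box at (433,200) has the bar; the one at (193,218) is only a bin. The crop confirms both choices.

Run:
```python
from h import *
def tri(a,b):
    (o1,d1),(o2,d2)=a,b; d1=d1/np.linalg.norm(d1);d2=d2/np.linalg.norm(d2)
    s=np.linalg.lstsq(np.c_[d1,-d2],o2-o1,rcond=None)[0]; p,q=o1+s[0]*d1,o2+s[1]*d2
    return (p+q)/2,np.linalg.norm(p-q)
T=lambda x,y,k,ox,oy:((x+.5)/k-.5+ox,(y+.5)/k-.5+oy)
# cover
F=[onz("top",*T(x,y,8,298,175),40) for x,y in((70,97),(262,65))]
N=[onz("top",*T(x,y,8,298,175),0) for x,y in((93,245),(286,210))]
for p in F+N: print(p.round(1))
F,N=np.array(F),np.array(N); print("len",np.linalg.norm(F[0]-F[1]),np.linalg.norm(N[0]-N[1]),"wid",np.linalg.norm(F.mean(0)[:2]-N.mean(0)[:2]),"mid",(F.mean(0)+N.mean(0))/2)
for A in(F,N): d=A[0]-A[1];print("yaw of length",np.degrees(np.arctan2(d[1],d[0])))
# scene: ridge height z=?, corner base near camera
for n,(x,y) in dict(b0=(472,210),b1=(620,213)).items(): print(n,onz("scene",*T(x-400,y,5,280,200),0).round(1))
for n,(x,y) in dict(t0=(474,76),t1=(627,82)).items(): print(n,onz("scene",*T(x-400,y,5,280,200),63).round(1))
# bar by brightness
for n,(x0,y0,w,h) in dict(top=(410,185,58,28),scene=(165,158,52,30)).items():
    im=cv2.imread(f"pics/{n}0.png"); g=cv2.cvtColor(im,6)[y0:y0+h,x0:x0+w]
    print(n); print("\n".join(" ".join("%3d"%v for v in r) for r in g[::2,::2])) if 0 else None
E0=tri(ray("top",*T(118,157,4,385,155)),ray("scene",*T(120,88,4,140,145)))
E1=tri(ray("top",*T(308,203,4,385,155)),ray("scene",*T(288,140,4,140,145)))
E2=tri(ray("top",*T(308,203,4,385,155)),ray("scene",*T(120,88,4,140,145)))
E3=tri(ray("top",*T(118,157,4,385,155)),ray("scene",*T(288,140,4,140,145)))
print(E0,E1,E2,E3)
a,b=[onz("top",*T(x,y,4,385,155),105) for x,y in((118,157),(308,203))]
print(a,b,(a+b)/2,np.linalg.norm(a-b),np.degrees(np.arctan2(*(a-b)[[1,0]])))
a,b=[onz("scene",*T(x,y,4,140,145),105) for x,y in((120,88),(288,140))]
print(a,b,(a+b)/2,np.linalg.norm(a-b),np.degrees(np.arctan2(*(a-b)[[1,0]])))
# box rim corners top view z=100
R=np.array([onz("top",*T(x,y,4,385,155),100) for x,y in((122,28),(347,85))]);print("rim",R,np.linalg.norm(R[0]-R[1]))
```

```text
[648.1  35.1  40. ]
[657.7 -31.3  40. ]
[602.6  29.    0. ]
[613.5 -39.7   0. ]
len 67.01404340211683 69.60221121947943 wid 45.45055036164181 mid [630.47902817  -1.71689112  20.        ]
yaw of length 98.27404993657801
yaw of length 99.03712270642292
b0 [658.  -30.9   0. ]
b1 [644.9  36.5   0. ]
t0 [635.4 -33.4  63. ]
t1 [624.3  35.3  63. ]
top
scene
(array([ 622.88645573, -277.89015161,  143.84496561]), np.float64(93.38323417334718)) (array([ 565.96980994, -316.97428432,   84.90309042]), np.float64(104.01599518375512)) (array([ 576.65444408, -363.86159134,  105.75845569]), np.float64(0.7919856714748679)) (array([ 608.1434337 , -240.98478313,  109.62599611]), np.float64(2.68686736076892))
[ 609.41734016 -243.50711681  105.        ] [ 576.61780789 -363.74967837  105.        ] [ 593.01757402 -303.62839759  105.        ] 124.63580115435914 74.74217306531752
[ 575.65274509 -365.00547972  105.        ] [ 602.68218089 -242.67841252  105.        ] [ 589.16746299 -303.84194612  105.        ] 125.27769860436041 -102.45989360585648
rim [[ 696.06702961 -253.02222406  100.        ]
 [ 654.4806902  -397.92614079  100.        ]] 150.75333730830914
```

Request:
drive_tool(
  motion=[0, 0, 0, 0.12, 0, 0, 0, 0.12, 0, 0, 0, 0.12, 0, 0, 0, 0.12, 0, 0, 0, 0.12, 0, 0, 0, 0.12, 0, 0, 0, 0.12, 0, 0, 0, 0.12],
  jaw=0,
  grip_force=20,
)

```text
clock: 0.77
eef_pos: [128.0, 533.3, 202.1]
eef_rot: [-3.137, 0.006, 1.912]
wrist_force: [-0.2, -0.3, -0.2]
finger_gap: 94.1
```

```bash
cat > go.py <<'E'
import sys
from h import *
from scipy.spatial.transform import Rotation as Ro
x,y,z,yaw=map(float,sys.argv[1:5]); s=read_state()
R=Ro.from_euler("xyz",s["eef_rot"]); d=R.inv().apply(np.array([x,y,z])-s["eef_pos"])
dy=(np.radians(yaw)-s["eef_rot"][2]+np.pi)%(2*np.pi)-np.pi
print("t",s["clock"],"shift",d.round(1),"rows",np.abs(d).max()/41,"turn",round(-dy,3),"rot",s["eef_rot"].round(3),"F",s["wrist_force"].round(1),"pos",s["eef_pos"].round(1),"gap",s["finger_gap"],"q",s["joints"].round(2))
E
python3 go.py 630 -0.5 200 99
python3 - <<'E'
from h import *
for n,(x0,y0,w,h,a) in dict(top=(416,188,44,22,0),scene=(172,163,38,20,0)).items():
    im=cv2.imread(f"pics/{n}0.png"); g=im[y0:y0+h,x0:x0+w].min(2); m=(g>105).astype(np.uint8)
    l=cv2.connectedComponentsWithStats(m); i=1+np.argmax(l[2][1:,4]); p=np.argwhere(l[1]==i)[:,::-1].astype(np.float32)+[x0,y0]
    r=cv2.minAreaRect(p.astype(np.float32)); print(n,l[2][i],r,onz(n,*r[0],107))
E
```

```text
t 0.7667 shift [-671.   294.5    4.6] rows 16.364688894121787 turn 0.184 rot [-3.137  0.006  1.912] F [-0.2 -0.3 -0.2] pos [128.  533.3 202.1] gap 94.09026466544204 q [ 1.27  0.3   1.52 -0.    1.32  0.93]
top [  0   5  44  15 193] ((437.55889892578125, 199.7647247314453), (45.11162567138672, 4.123105525970459), 14.03624439239502) [ 592.32918719 -302.19659217  107.        ]
scene [  0   2  38  16 158] ((190.34378051757812, 172.42605590820312), (39.557987213134766, 4.13105583190918), 20.13630485534668) [ 589.40021454 -302.97017995  107.        ]
```

Request:
drive_tool(
  motion=[-36, 18, -1, 0.04, -36, 17, -1, 0.04, -36, 16, 0, 0.04, -37, 14, 0, 0.04, -37, 13, 0, 0.03, -37, 12, 0, 0, -37, 12, 0, 0, -37, 12, 0, 0],
)

```text
clock: 1.43
eef_pos: [300.6, 264.6, 202.1]
eef_rot: [-3.135, 0.01, 1.711]
wrist_force: [0.1, -0.4, -0.6]
finger_gap: 94.0
```

```bash
python3 go.py 630 -0.5 200 99
```

```text
t 1.4333 shift [-308.4  289.2    3.3] rows 7.522001613687186 turn -0.017 rot [-3.135  0.01   1.711] F [ 0.1 -0.4 -0.6] pos [300.6 264.6 202.1] gap 94.03953141005645 q [ 0.63 -0.03  1.9  -0.01  1.28  0.5 ]
```

Request:
drive_tool(
  motion=[-29, 27, 0, 0, -29, 27, 0, 0, -29, 27, 0, 0, -29, 27, 0, 0, -29, 27, 0, 0, -29, 27, 0, 0, -29, 27, 0, 0, -29, 27, 0, 0],
)

```text
clock: 2.1
eef_pos: [553.4, 49.8, 203.1]
eef_rot: [-3.135, 0.009, 1.71]
wrist_force: [0.4, 1.2, 0.0]
finger_gap: 93.8
```

```bash
python3 go.py 630 -0.5 120 99
```

```text
t 2.1 shift [-59.7  69.4  83.2] rows 2.0303687879967125 turn -0.018 rot [-3.135  0.009  1.71 ] F [0.4 1.2 0. ] pos [553.4  49.8 203.1] gap 93.79318969160786 q [ 0.03  0.32  1.5  -0.01  1.33 -0.11]
```

Request:
drive_tool(
  motion=[-24, 28, 0, -0.018, -22, 26, 0, 0, -14, 16, 0, 0, 0, 0, 30, 0, 0, 0, 30, 0, 0, 0, 20, 0, 0, 0, 0, 0],
)

```text
clock: 2.68
eef_pos: [638.4, -11.0, 116.1]
eef_rot: [-3.133, 0.009, 1.721]
wrist_force: [-0.4, 0.5, -0.4]
finger_gap: 93.9
```

```bash
python3 go.py 630 -0.5 9 99
python3 - <<'E'
from h import *
t=shot("top","top1"); s=shot("scene","scene1")
out=np.hstack([cv2.resize(t[150:240,275:375],(400,360),interpolation=2),cv2.resize(s[175:265,265:365],(400,360),interpolation=2)])
cv2.imwrite("pics/c1.png",out)
E
```

```text
t 2.6833 shift [ 12.6  -5.8 107. ] rows 2.610869603827177 turn -0.007 rot [-3.133  0.009  1.721] F [-0.4  0.5 -0.4] pos [638.4 -11.  116.1] gap 93.87958815115549 q [-0.07  0.58  1.34 -0.01  1.23 -0.22]
```

View pics/c1.png

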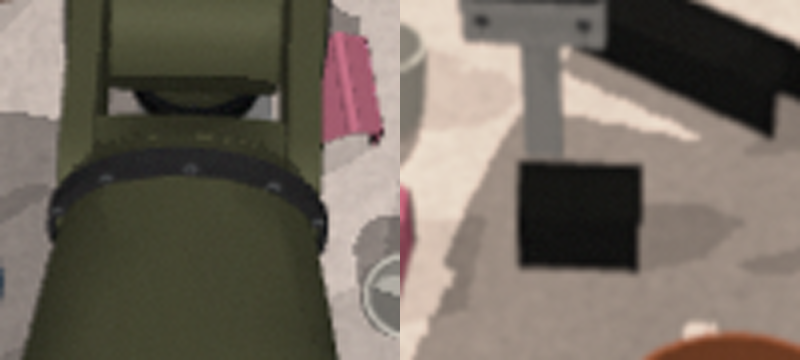

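Run:
```python
from h import *
for k in(-53,0,53):
    for z in (116,176):
        u=proj("scene",np.array([638.4+k*.988,-11+k*.156,z])); print(k,z,u,(u-[265,175])*4+[400,0])
```

```text
-53 116 [305.1902956  184.18687874] [560.76118242  36.74751497]
-53 176 [304.44301176 162.54068773] [557.77204705 -49.83724907]
0 116 [302.90918797 199.03670853] [551.63675186  96.14683413]
0 176 [302.03896957 177.04682235] [548.15587829   8.18728941]
53 116 [300.43072548 215.17167666] [541.72290194 160.68670665]
53 176 [299.41826392 192.86076776] [537.67305567  71.44307103]
```

Request:
drive_tool(
  motion=[12, -5, 0, -0.007, 0, 0, 0, 0, 0, 0, 0, 0],
)

```text
clock: 3.03
eef_pos: [633.9, 1.8, 125.1]
eef_rot: [3.14, 0.011, 1.729]
wrist_force: [-0.5, 0.0, 0.5]
finger_gap: 93.9
```

```bash
python3 go.py 630 -0.5 9 99
```

```text
t 3.0333 shift [ -0.4  -4.4 116.1] rows 2.831871198744276 turn 0.001 rot [3.14  0.011 1.729] F [-0.5  0.   0.5] pos [633.9   1.8 125.1] gap 93.86517929147546 q [-0.05  0.55  1.35 -0.01  1.23 -0.2 ]
```

Request:
drive_tool(
  motion=[0, -4, 25, 0, 0, 0, 25, 0, 0, 0, 25, 0, 0, 0, 15, 0, 0, 0, 0, 0, 0, 0, 0, 0],
)

```text
clock: 3.53
eef_pos: [634.3, 2.1, 41.6]
eef_rot: [3.125, 0.014, 1.732]
wrist_force: [0.1, 0.3, 0.2]
finger_gap: 94.0
```

```bash
python3 go.py 630 -0.5 9 99
```

```text
t 3.5333 shift [-1.4 -5.2 32.5] rows 0.7935443061899407 turn 0.004 rot [3.125 0.014 1.732] F [0.1 0.3 0.2] pos [634.3   2.1  41.6] gap 94.0153330516654 q [-0.05  0.64  1.42 -0.01  1.06 -0.21]
```

Request:
drive_tool(
  motion=[-1, -5, 12, 0, 0, 0, 12, 0, 0, 0, 6, 0, 0, 0, 0, 0],
)

```text
clock: 3.87
eef_pos: [633.1, 0.3, 16.3]
eef_rot: [3.117, 0.016, 1.733]
wrist_force: [0.2, -0.4, -0.4]
finger_gap: 94.0
```

```bash
python3 go.py 630 -0.5 9 99
```

```text
t 3.8667 shift [-0.2 -3.3  7.2] rows 0.1756919062572403 turn 0.005 rot [3.117 0.016 1.733] F [ 0.2 -0.4 -0.4] pos [6.331e+02 3.000e-01 1.630e+01] gap 94.00626145799592 q [-0.05  0.67  1.45 -0.01  1.   -0.21]
```

Request:
drive_tool(
  motion=[0, -3, 5, 0, 0, 0, 1, 0, 0, 0, 0, 0],
)

```text
clock: 4.12
eef_pos: [631.1, -0.2, 11.4]
eef_rot: [3.115, 0.017, 1.733]
wrist_force: [-0.5, 0.7, -0.0]
finger_gap: 94.0
```

Request:
drive_tool(
  motion=[0, 0, 0, 0, 0, 0, 0, 0, 0, 0, 0, 0, 0, 0, 0, 0, 0, 0, 0, 0, 0, 0, 0, 0],
  jaw=1,
  grip_force=20,
)

```text
clock: 4.62
eef_pos: [631.8, -0.1, 12.7]
eef_rot: [3.113, 0.017, 1.733]
wrist_force: [0.5, 0.1, 0.1]
finger_gap: 57.4
```

```bash
python3 go.py 630 -0.5 9 99
```

```text
t 4.6167 shift [-0.  -2.   3.7] rows 0.0893185452093575 turn 0.005 rot [3.113 0.017 1.733] F [0.5 0.1 0.1] pos [ 6.318e+02 -1.000e-01  1.270e+01] gap 57.43785850441529 q [-0.05  0.67  1.45 -0.01  0.99 -0.21]
```

Request:
drive_tool(
  motion=[0, -1, 4, 0, 0, 0, 0, 0, 0, 0, 0, 0, 0, 0, 0, 0, 0, 0, 0, 0],
)

```text
clock: 5.03
eef_pos: [630.9, -0.4, 8.2]
eef_rot: [3.113, 0.017, 1.733]
wrist_force: [-0.2, -0.3, 0.7]
finger_gap: 46.3
```

```bash
python3 go.py 630 -0.5 9 99
```

```text
t 5.0333 shift [-0.  -0.8 -0.8] rows 0.020556113567702494 turn 0.005 rot [3.113 0.017 1.733] F [-0.2 -0.3  0.7] pos [ 6.309e+02 -4.000e-01  8.200e+00] gap 46.333297602361476 q [-0.05  0.67  1.46 -0.01  0.98 -0.21]
```

Request:
drive_tool(
  motion=[0, 0, -10, 0, 0, 0, -25, 0, 0, 0, -35, 0, 0, 0, -35, 0, 0, 0, -35, 0, 0, 0, -25, 0, 0, 0, -5, 0],
)

```text
clock: 5.62
eef_pos: [623.3, 1.9, 186.5]
eef_rot: [3.119, 0.016, 1.733]
wrist_force: [0.4, 0.2, 1.1]
finger_gap: 46.5
```

```bash
python3 go.py 592 -303 175 74.5
```

```text
t 5.6167 shift [-295.7  -80.4   14.3] rows 7.211468846779093 turn 0.432 rot [3.119 0.016 1.733] F [0.4 0.2 1.1] pos [623.3   1.9 186.5] gap 46.49771240731149 q [-0.05  0.46  1.34 -0.01  1.31 -0.21]
```

Request:
drive_tool(
  motion=[-20, -6, 0, 0.05, -35, -8, 2, 0.06, -35, -6, 2, 0.06, -35, -4, 2, 0.06, -35, -2, 0, 0.06, -35, 1, 0, 0.06, -35, 3, 0, 0.06, -25, 4, 0, 0.02],
)

```text
clock: 6.28
eef_pos: [591.8, -258.8, 183.5]
eef_rot: [3.113, 0.002, 1.292]
wrist_force: [0.2, -0.3, -1.0]
finger_gap: 46.4
```

```bash
python3 go.py 592 -303 175 74.5
```

```text
t 6.2833 shift [-42.4  12.1   8.9] rows 1.0346807374202123 turn -0.008 rot [3.113e+00 2.000e-03 1.292e+00] F [ 0.2 -0.3 -1. ] pos [ 591.8 -258.8  183.5] gap 46.383220994916215 q [-0.47  0.51  1.27  0.    1.32 -0.19]
```

Request:
drive_tool(
  motion=[-18, 6, 3, 0, -13, 4, 3, 0, -4, 1, 2, -0.008, 0, 0, 0, 0, 0, 0, 0, 0],
)

```text
clock: 6.7
eef_pos: [590.3, -301.6, 172.2]
eef_rot: [3.117, 0.002, 1.294]
wrist_force: [1.0, 0.5, -0.9]
finger_gap: 46.5
```

```bash
python3 go.py 592 -303 150 74.5
python3 - <<'E'
from h import *
t=shot("top","top2"); s=shot("scene","scene2")
out=np.hstack([cv2.resize(t[150:250,385:485],(400,400),interpolation=2),cv2.resize(s[130:230,145:245],(400,400),interpolation=2)])
cv2.imwrite("pics/c2.png",out)
E
```

```text
t 6.7 shift [-0.8  1.5 22.3] rows 0.5436320070910635 turn -0.006 rot [3.117e+00 2.000e-03 1.294e+00] F [ 1.   0.5 -0.9] pos [ 590.3 -301.6  172.2] gap 46.53981925769491 q [-0.53  0.57  1.22  0.    1.33 -0.25]
```

View pics/c2.png

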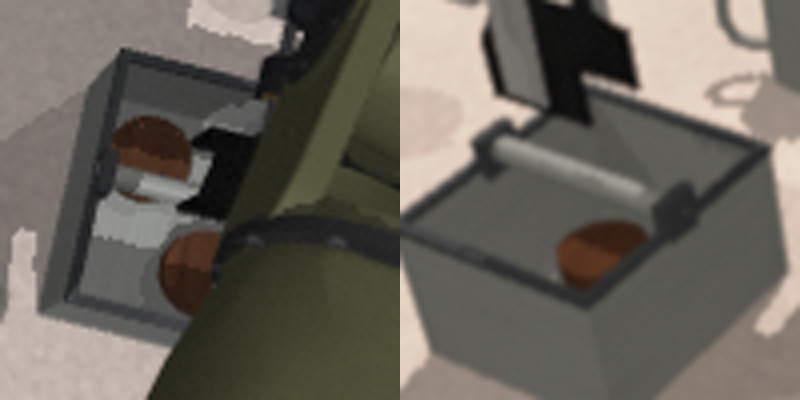

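Run:
```python
from h import *
P=[onz("scene",(x+.5)/4-.5+145,(y+.5)/4-.5+130,164) for x,y in((97,94),(187,125))]
print(P,np.linalg.norm(P[0]-P[1]))
u=np.array([np.cos(1.297),np.sin(1.297)]);w=np.array([u[1],-u[0]])
m=(P[0]+P[1])[:2]/2; print("mid rel TCP: along",(m-[590.3,-301.6])@u,"across",(m-[590.3,-301.6])@w)
# same for bar with scene picture
for b in ((495,145),(650,192)): print(onz("scene",(b[0]-400+.5)/4-.5+145,(b[1]+.5)/4-.5+130,105))
```

```text
[array([ 599.79748024, -340.43110618,  164.        ]), array([ 617.69965133, -275.38076077,  164.        ])] 67.46877179726565
mid rel TCP: along -1.0827697437421706 across 19.466432288510667
[ 573.4076477  -369.53231706  105.        ]
[ 597.66146974 -256.31326511  105.        ]
```

Request:
drive_tool(
  motion=[-1, 2, 15, 0, 0, 0, 20, 0, 0, 0, 15, 0, 0, 0, 0, 0],
)

```text
clock: 7.13
eef_pos: [595.6, -298.9, 123.7]
eef_rot: [3.112, 0.002, 1.3]
wrist_force: [0.5, -0.4, -1.3]
finger_gap: 46.2
```

```bash
python3 go.py 592 -303 68 74.5
```

```text
t 7.1333 shift [-4.8 -4.  55.6] rows 1.3568233302278663 turn 0.0 rot [3.112e+00 2.000e-03 1.300e+00] F [ 0.5 -0.4 -1.3] pos [ 595.6 -298.9  123.7] gap 46.20756684511949 q [-0.52  0.61  1.27  0.01  1.23 -0.25]
```

Request:
drive_tool(
  motion=[-4, -3, 0, 0, 0, 0, 0, 0, 0, 0, 0, 0],
)

```text
clock: 7.38
eef_pos: [592.2, -300.3, 125.8]
eef_rot: [3.111, 0.003, 1.303]
wrist_force: [-0.1, -0.6, -0.7]
finger_gap: 46.3
```

```bash
python3 go.py 592 -303 68 74.5
```

```text
t 7.3833 shift [-2.5 -1.3 57.7] rows 1.4084159258703464 turn 0.003 rot [3.111e+00 3.000e-03 1.303e+00] F [-0.1 -0.6 -0.7] pos [ 592.2 -300.3  125.8] gap 46.25779458430219 q [-0.53  0.6   1.28  0.01  1.23 -0.26]
```

Request:
drive_tool(
  motion=[-3, -2, 10, 0, 0, -1, 12, 0, 0, -1, 12, 0, 0, 0, 4, 0, 0, 0, 0, 0],
)

```text
clock: 7.8
eef_pos: [588.8, -303.1, 86.0]
eef_rot: [3.108, 0.003, 1.303]
wrist_force: [-0.1, -0.5, -1.2]
finger_gap: 46.7
```

```bash
python3 go.py 592 -303 68 74.5
```

```text
t 7.8 shift [ 1.   2.4 18.1] rows 0.44161137072403817 turn 0.003 rot [3.108e+00 3.000e-03 1.303e+00] F [-0.1 -0.5 -1.2] pos [ 588.8 -303.1   86. ] gap 46.65979865203813 q [-0.53  0.64  1.32  0.01  1.15 -0.27]
```

Request:
drive_tool(
  motion=[0, 2, 5, 0, 0, 0, 5, 0, 0, 0, 2, 0, 0, 0, 0, 0],
)

```text
clock: 8.13
eef_pos: [591.3, -303.8, 72.2]
eef_rot: [3.109, 0.003, 1.303]
wrist_force: [-0.0, -0.0, -1.2]
finger_gap: 46.4
```

```bash
python3 go.py 592 -303 68 74.5
```

```text
t 8.1333 shift [1.  0.3 4.2] rows 0.10187706289302453 turn 0.003 rot [3.109e+00 3.000e-03 1.303e+00] F [-0.  -0.  -1.2] pos [ 591.3 -303.8   72.2] gap 46.35676929203058 q [-0.53  0.66  1.32  0.01  1.13 -0.27]
```

Request:
drive_tool(
  motion=[1, 0, 2, 0, 0, 0, 2, 0, 0, 0, 0, 0],
)

```text
clock: 8.38
eef_pos: [593.2, -303.4, 69.9]
eef_rot: [3.104, 0.004, 1.303]
wrist_force: [0.5, -0.1, -0.9]
finger_gap: 46.2
```

```bash
python3 go.py 592 -303 68 74.5
```

```text
t 8.3833 shift [ 0.1 -1.4  1.8] rows 0.0440235990047975 turn 0.003 rot [3.104 0.004 1.303] F [ 0.5 -0.1 -0.9] pos [ 593.2 -303.4   69.9] gap 46.1584259682204 q [-0.53  0.66  1.32  0.01  1.12 -0.26]
```

Request:
drive_tool(
  motion=[0, 0, 2, 0, 0, 0, 1, 0, 0, 0, 0, 0],
)

```text
clock: 8.63
eef_pos: [594.2, -303.9, 68.4]
eef_rot: [3.101, 0.005, 1.303]
wrist_force: [-1.7, 1.4, -0.2]
finger_gap: 45.9
```

Request:
drive_tool(
  motion=[0, 0, 2, 0, 0, 0, 0, 0],
)

```text
clock: 8.8
eef_pos: [594.7, -304.1, 68.1]
eef_rot: [3.099, 0.006, 1.303]
wrist_force: [0.1, 0.2, -0.8]
finger_gap: 45.9
```

Request:
drive_tool(
  motion=[0, 0, 3, 0, 0, 0, 0, 0],
)

```text
clock: 8.97
eef_pos: [594.9, -304.4, 67.4]
eef_rot: [3.098, 0.006, 1.303]
wrist_force: [-0.5, -1.2, -0.2]
finger_gap: 46.0
```

Request:
drive_tool(
  motion=[0, 0, 3, 0],
)

```text
clock: 9.05
eef_pos: [595.2, -304.7, 66.3]
eef_rot: [3.097, 0.007, 1.303]
wrist_force: [-15.4, 5.0, 29.3]
finger_gap: 45.9
```

```bash
python3 go.py 592 -303 68 74.5
```

```text
t 9.05 shift [ 0.8 -3.4 -1.9] rows 0.08363364103947918 turn 0.002 rot [3.097 0.007 1.303] F [-15.4   5.   29.3] pos [ 595.2 -304.7   66.3] gap 45.9056874074118 q [-0.53  0.67  1.32  0.01  1.11 -0.26]
```

Request:
drive_tool(
  motion=[0, -2, -1, 0, 0, 0, 0, 0],
)

```text
clock: 9.22
eef_pos: [593.3, -304.3, 67.4]
eef_rot: [3.096, 0.007, 1.303]
wrist_force: [0.6, -1.4, -0.2]
finger_gap: 46.0
```

Request:
drive_tool(
  motion=[0, -1, 1, 0, 0, 0, 0, 0],
)

```text
clock: 9.38
eef_pos: [593.6, -304.4, 67.2]
eef_rot: [3.092, 0.007, 1.302]
wrist_force: [0.4, 0.1, -1.8]
finger_gap: 45.9
```

```bash
python3 go.py 592 -303 68 74.5
python3 - <<'E'
from h import *
s=shot("scene","scene3")
cv2.imwrite("pics/c3.png",cv2.resize(s[130:230,145:245],(600,600),interpolation=2))
E
```

```text
t 9.3833 shift [ 0.9 -1.9 -0.9] rows 0.045201908457982776 turn 0.002 rot [3.092 0.007 1.302] F [ 0.4  0.1 -1.8] pos [ 593.6 -304.4   67.2] gap 45.94398882502267 q [-0.53  0.66  1.33  0.01  1.1  -0.27]
```

View pics/c3.png

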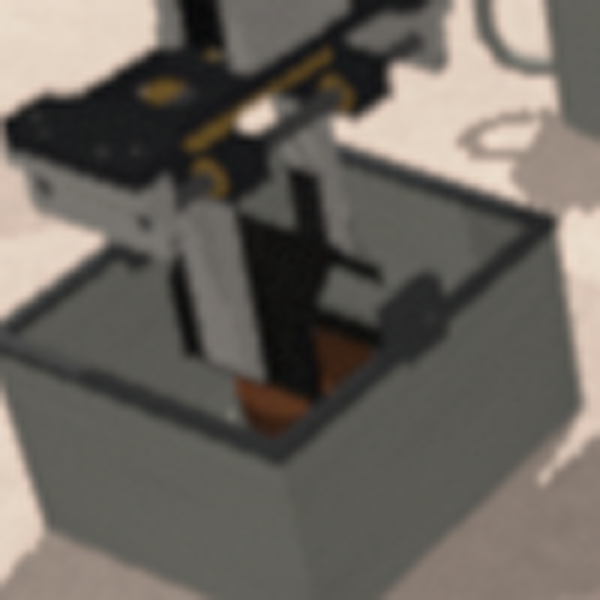

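The picture shows the cover astride the bar, hanging at (270,310), with both fingers inside the box.

Request:
drive_tool(
  motion=[0, -1, 2, 0, 0, 0, 0, 0],
)

```text
clock: 9.6
eef_pos: [594.4, -304.7, 66.6]
eef_rot: [3.087, 0.008, 1.302]
wrist_force: [0.3, -0.1, -1.2]
finger_gap: 45.8
```

Request:
drive_tool(
  motion=[0, -1, 2, 0],
)

```text
clock: 9.68
eef_pos: [594.8, -304.9, 65.9]
eef_rot: [3.084, 0.009, 1.302]
wrist_force: [6.2, 0.6, 16.5]
finger_gap: 46.0
```

Request:
drive_tool(
  motion=[0, 0, 0, 0, 0, 0, 0, 0, 0, 0, 0, 0, 0, 0, 0, 0, 0, 0, 0, 0, 0, 0, 0, 0],
  jaw=0.2,
)

```text
clock: 10.18
eef_pos: [593.3, -304.2, 63.1]
eef_rot: [3.089, 0.008, 1.303]
wrist_force: [0.7, -0.2, -0.0]
finger_gap: 75.2
```

```bash
python3 go.py 592 -303 180 74.5
```

```text
t 10.1833 shift [-1.000e-01  4.500e+00 -1.168e+02] rows 2.84894851211161 turn 0.002 rot [3.089 0.008 1.303] F [ 0.7 -0.2 -0. ] pos [ 593.3 -304.2   63.1] gap 75.16373959728443 q [-0.53  0.66  1.33  0.01  1.09 -0.27]
```

Request:
drive_tool(
  motion=[0, 1, -15, 0, 0, 1, -25, 0, 0, 1, -30, 0, 0, 2, -35, 0, 0, 2, -35, 0, 0, 0, -35, 0, 0, 0, -20, 0, 0, 0, 0, 0],
)

```text
clock: 10.85
eef_pos: [588.7, -301.0, 262.9]
eef_rot: [3.098, 0.005, 1.302]
wrist_force: [-0.5, 0.5, 0.3]
finger_gap: 75.2
```

Request:
drive_tool(
  motion=[35, 0, 0, 0, 40, 0, 0, 0, 40, 0, 0, 0, 40, 0, 0, 0, 40, 0, 0, 0, 40, 0, 0, 0, 40, 0, 0, 0, 20, 0, 0, 0],
)

```text
clock: 11.52
eef_pos: [667.6, -10.2, 253.3]
eef_rot: [3.105, 0.007, 1.293]
wrist_force: [-0.0, -0.4, -0.3]
finger_gap: 75.1
```

Run:
```python
from h import *
t=shot("top","top4"); s=shot("scene","scene4"); print(read_state()["eef_pos"],read_state()["clock"])
out=np.hstack([cv2.resize(t[150:250,385:485],(400,400),interpolation=2),cv2.resize(s[130:230,145:245],(400,400),interpolation=2)])
cv2.imwrite("pics/c4.png",out)
```

```text
[667.47269673 -10.76166746 252.83914135] 11.6167
```

View pics/c4.png

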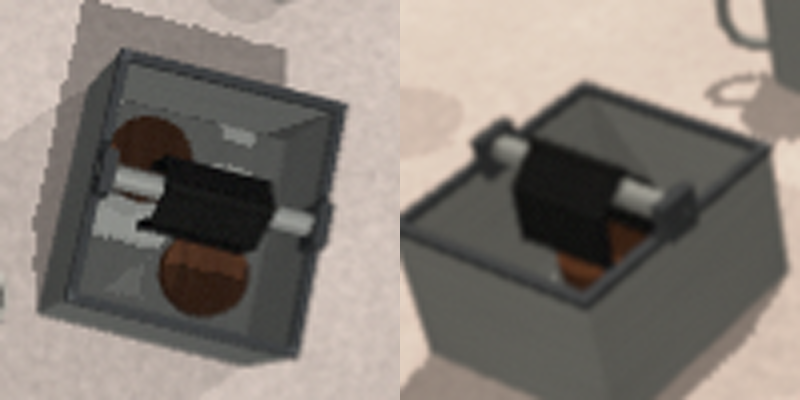

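Run:
```python
from h import *
u=np.array([np.cos(1.3),np.sin(1.3),0]);w=np.array([u[1],-u[0],0]);m=np.array([591,-305.5,91.])
for n,s,o in(("scene",1,(145,130)),("top",-1,(385,150))):
  for lab,a,z in(("bot",23*s,-31),("eave",23*s,9),("ridge",0,32),("faredge",-23*s,9)):
    print(n,lab,[((proj(n,m+k*u+a*w+[0,0,z])-o)*4).round() for k in(-35,35)])
a,b=cv2.imread("pics/top0.png"),cv2.imread("pics/top4.png")
m=(b.max(2)<40).astype(np.uint8);l=cv2.connectedComponentsWithStats(m)
print([ (x[:5],c.round(1)) for x,c in zip(l[2],l[3]) if x[4]>300][1:])
```

```text
scene bot [array([122., 236.]), array([210., 270.])]
scene eave [array([108., 184.]), array([198., 218.])]
scene ridge [array([126., 133.]), array([217., 165.])]
scene faredge [array([160., 145.]), array([249., 176.])]
top bot [array([238., 258.]), array([136., 233.])]
top eave [array([258., 250.]), array([152., 224.])]
top ridge [array([278., 210.]), array([169., 183.])]
top faredge [array([272., 182.]), array([166., 156.])]
[(array([502, 102,  56,  43, 722], dtype=int32), array([530.1, 125.7])), (array([420, 188,  34,  26, 546], dtype=int32), array([437.2, 201. ])), (array([ 517,  207,   76,   58, 2112], dtype=int32), array([545.1, 237.2]))]
```

Run:
```python
from h import *
for n in("scene0","scene4"):
    l=cv2.connectedComponentsWithStats((cv2.imread(f"pics/{n}.png")[150:220,295:375].max(2)<45).astype(np.uint8))
    print(n,[(x,c.round(1)) for x,c in zip(l[2],l[3]) if x[4]>150][1:])
print(read_state()["wrist_force"].round(1),read_state()["qd"].round(3)); sign_off()
```

```text
scene0 [(array([  13,   15,   59,   44, 1279], dtype=int32), array([41.1, 36.2]))]
scene4 [(array([  13,   15,   59,   44, 1264], dtype=int32), array([41. , 36.2]))]
[ 0.4 -0.9 -1.1] [-0.073 -0.019  0.017 -0.012 -0.002 -0.047]
the job is handed in; nothing more can be done
```

The short black cover is back on the knock box bar, and I handed the job in at about 11.6 s of the 34 s allowed. I gripped it by both legs, lowered it over the bar until the wrist felt contact, let go and moved clear.

- **Seating:** in both final views the cover's edges match an upright, seated cover within about 1 mm, lying along the bar. It sits roughly 3 mm off the bar's middle.
- **Force:** the highest wrist force I read was about 33 N, on a brief contact while lowering. Before release it read about 18 N.
- **Long cover:** its blob in the scene camera has the same place and extent before and after. The arm hid it in the last top view, so that check rests on the scene camera alone.
- **Disagreements:** the two cameras placed the bar about 3–4 mm apart across its width, and the 36 mm gap between the legs absorbed that. The tool also drifted to about 3° of tilt while lowering, but the cover hangs upright.

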